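# Clear the tweezer tester, then squeeze the tweezers to the marked gap and hold

### The arm

A 6-joint arm with a two-finger parallel gripper is mounted at the origin on a cart in front of the work surface, level with it; the furniture and walls round the work are solid. World frame = base frame: x ahead of the robot, y to its left, z up, the work surface at z = 0. Lengths are in m, angles in degrees, forces in N, time in s.
With the tool pointing down it reaches from about 0.375 to 0.75 m from the base axis. Payload 9 kg.
Tool frame: the origin (TCP) lies where the fingers leave the gripper's body, on its centre line; the fingertips stand 73 mm ahead of it and the grasp point (between the pads) lies 54 mm ahead of it (robot.tip_reach is the distance from the TCP to the fingertips, in m); z points along the fingers, y is the line along which they close (so a half turn about z gives the same grasp; the last joint's range is limited). The gripper opens to 85 mm and grips with 20 to 120 N. Pads are 22 mm wide; open, the fingers measure 114 mm over their backs; the gripper's body (76 mm by 85 mm) begins 54 mm behind the grasp point. The pads swing forward as they close: fully open they stand 13 mm farther back than shut.
Start: joints at [51.412, 5.964, 5.575, 89.605, 0, 77.527], TCP at [0.264, 0.539, 0.304] pointing down, gripper open.
Joint ranges: [-171.21, 171.21], [-48.23, 106.86], [-62.78, 66.21], [-105.2, 120.99], [-86.42, 89.51], [-180, 180]. Speed limits (degrees/s): [127.2, 127.2, 147.25, 180, 180, 180].

### API

Orientations are given as [roll, pitch, yaw] about the fixed x, y, z axes, in that order (R = Rz(yaw) Ry(pitch) Rx(roll)).
In Python, from plant import robot gives the robot as it stands. Calls block until the motion is done:
- robot.move_pose(position, orientation): joint-space move of the TCP to a pose.
- robot.line_to(position, vel=0.15, rotation=None, guard=None): straight line of the TCP; rotation=None keeps the orientation; vel is the mean speed in m/s. With guard (N) it stops when the force on the tool has changed by that much, and returns True; else False.
- robot.goto_joints(angles): joint-space move.
- robot.set_gripper(opening): finger opening in m; the grip force is fixed at half the most; returns when the fingers have stopped.
- robot.pause(seconds).
- robot.ik(position, orientation): joint angles nearest the present ones, or None.
- robot.observe(): the state.
- robot.grab_frame(name): name is "scene" or "top"; returns the picture (480x640x3 uint8, blue, green, red); there is no depth.
- robot.get_calibration(name): a dict with "vertical_fov" (degrees; the focal length in pixels is half the picture's height over the tangent of half this angle, whatever the lens; pixels are square), "cx", "cy" (the principal point, pixels), "rvec" (rotation vector, rad) and "tvec" (3), from world to camera coordinates, as OpenCV has them. Camera axes: x right, y down, z forward; pixel columns grow to the right and rows downward; lengths in m; the calibration is good to about 2 mm. A picture is of the moment at which its call begins. get_calibration takes no time and is no camera call.
A pose or a line that the arm cannot do raises robot.IKError and nothing moves.
- robot.job_done(): hands the job in; it is judged then, once.
The state is a dict: "time": time; "q": joint angles; "qvel": joint speeds; "joint_torque": joint torques, N m; "tool_pos": TCP position; "tcp_rot": TCP orientation; "ft_force": force on the tool from outside, world axes, zero at the start; "torque": the same for the moment, N m; "gripper_width": finger opening in m; "gripper_force": force on a finger pad.
Only numpy, scipy, OpenCV 4.12 (cv2) and the standard library are available. Lean on these libraries where they do the work, as an engineer would, in place of code of your own. Each camera call takes 0.05 s, during which the arm holds its last target. There are 200 camera calls.

### The job

Ready the tweezer tester for a reading: press its mushroom knob all the way down and let it spring back up, then turn the knob clockwise until its pointer stands at the zero mark. Then squeeze the clamped tweezers by their two finger rests until each tip lines up with its own gap mark, and hold that gap steady: finish while still holding the squeeze, do not let go. Leave the gap marks and the three small bottles where they are.

Things in the scene. Friction and masses are not known exactly. Their poses are not given: they have to be found in the camera images.
- tester: Grey base plate fixed to the bench, 220 (x) x 250 (y) x 12 mm; origin at the centre of its underside. In its frame: a pair of long steel tweezers lies level along x at y = +60 mm, 50 mm above the bench, butt clamped in an aluminium block at x = +74 to +110 mm (75 mm high), tips towards -x at about x = -84 mm; the mushroom reset knob stands at x = 0, y = -65 mm. Left means +y, right -y.
- reset_button (a joint): Travel of the spring mushroom button, straight down: 0 = up, 0.006 m = fully down. It needs 2 N to start and 5 N to bottom, and springs back by itself. It sits on a round grey housing 64 mm across whose top is 34 mm above the bench.
- reset_knob (a joint): Turn of the mushroom head about the vertical (rad): 0 = pointer at the zero mark, against a stop; grows anticlockwise seen from above, up to 1.5. Turn it clockwise to bring it to 0. Turns with light friction (0.03 N m) whether the button is up or down and stays where it is left.
- knob_top (a point): Centre of the top of the black mushroom head, on its axis; it is 69.5 mm above the bench when up. The head is round, 40 mm across and 20 mm thick (underside 48 mm above the bench); its full 40 mm width runs from 51 to 63 mm above the bench, and below it is a 20 mm neck.
- pointer_tip (a point): Outer end of the pointer, a straight raised aluminium rib on top of the head running 17 mm from its centre towards the rim.
- zero_mark (a point): The zero mark, a raised steel bar on the housing beside the head, 25.5 mm from the knob's axis on its -x side (tester frame), 35.5 mm above the bench.
- left_leg (a joint): Squeeze of the left tweezer leg (rad): 0 = sprung fully open, 0.12 = squeezed together. The leg turns in the horizontal plane about a hinge at x = +85, y = +65 mm (tester frame; right leg y = +55 mm). Each leg is sprung on its own by 6 N m/rad, so a rest needs about 3 to 6 N to bring its tip to its mark.
- right_leg (a joint): The same for the right tweezer leg.
- left_rest (a point): Finger rest of the left leg: an upright ribbed steel pin 12 mm in diameter and 18 mm high, 110 mm along the leg from the hinge; this point at its centre, 50 mm above the bench. The rests' outer sides are 50 mm apart when open, the fingers press on these outer sides across the tester's y. Nothing but the base plate (12 mm high) lies below.
- right_rest (a point): The same on the right leg.
- left_tip (a point): End of the left leg, the tweezer tip, 170 mm along the leg from the hinge. The leg is a strip 2.5 mm thick, 12 mm high, 8 mm at the tip. The tips are 44 mm apart when open. A tip moves 170/110 = 1.55 times as far as its rest.
- right_tip (a point): The same for the right leg.
- left_mark_top (a point): Top middle of the left gap mark: a dark upright steel blade 2.5 mm thick, standing on a rail just beyond the tips (tester -x), 50 mm above the bench, so that the tip can be lined up with it across the tester's y. Left and right marks are set symmetrically, 8 to 22 mm apart. The point's axes are the tester's.
- right_mark_top (a point): The same for the right gap mark.
- vial: Loose green vial with a cap, 26 mm in diameter, 55 mm high, right of the tester; origin under its centre.
- amber: Loose brown bottle with a cap, 42 mm in diameter, 88 mm high, behind the tester; origin under its centre.
- whitebottle: Loose white bottle, 36 mm in diameter, 72 mm high, behind the tester; origin under its centre.

How it is judged (in metres and radians):
On the way, in this order (a step that is already met when the one before it is completed fails the run):
1. The mushroom button is pressed fully down (value of joint reset_button above 0.0048 m), for 0.1 s.
2. The button is up again and the pointer is turned to the zero mark (value of joint reset_knob below 0.15 rad and value of joint reset_button below 0.002 m), for 0.2 s.
3. The tweezers are squeezed by their rests so that both tips stand at their marks (y of left_tip in the frame of left_mark_top between -0.002 and 0.002 m and y of right_tip in the frame of right_mark_top between -0.002 and 0.002 m and contact force between the fingers and left_leg_c2 above 1 N and contact force between the fingers and right_leg_c2 above 1 N), for 0.5 s.
At the end, for the whole second after the job is handed in: The fingers press on both finger rests (over 1 N each), each tip is within 2 mm (sideways) of its mark and steady, the knob's pointer is within 0.15 rad of zero and the button is up (within 2 mm) (all of step 2 and all of step 3 and velocity of joint left_leg between -0.05 and 0.05 rad/s and velocity of joint right_leg between -0.05 and 0.05 rad/s); the arm keeps its last pose, push and grip.
It fails at once if A gap mark is pushed aside (more than 2 mm) (distance of any of left_mark_top, right_mark_top from where it was at the start of the episode above 0.002 m).
It fails at once if A bottle is moved more than 20 mm or tipped over (distance of any of vial, amber, whitebottle from where it was at the start of the episode above 0.02 m or angle between any of vial, amber, whitebottle's own z axis and vertical above 0.5 rad).
It also fails if it takes over 51 s, if anything falls off the work surface, if the arm or the gripper's body presses on something with over 40 N, if the wrist force passes 120 N, or if a joint passes its speed limit or range.

## Working session

There is one attempt and no reset: what is moved stays moved. The work goes in short steps, each a Python script; the robot and the scene stay as the last script left them, time stands still between calls to the robot, and variables do not carry over. Pictures are saved under pics/ and viewed, at most 10 in all, crops included, and the job is handed in when it is done.

```bash
mkdir -p pics; ls; python3 - <<'E'
from plant import robot
import cv2
for n in("scene","top"):
    cv2.imwrite(f"pics/{n}0.png",robot.grab_frame(n)); print(robot.get_calibration(n))
o=robot.observe(); print(o, robot.tip_reach)
E
```

```text
pics
{'vertical_fov': 45.12900675148484, 'cx': 325.9291321549204, 'cy': 233.07090257841685, 'rvec': array([ 1.22638013, -2.20639403,  1.05089142]), 'tvec': array([0.27340886, 0.41317593, 0.50338589])}
{'vertical_fov': 57.0189142980658, 'cx': 321.8657247233979, 'cy': 240.11949143033945, 'rvec': array([ 2.16024443, -2.20588827,  0.08453232]), 'tvec': array([-0.03079803,  0.58942997,  0.88767445])}
{'time': 0.1, 'q': array([ 5.14123377e+01,  5.99654005e+00,  5.53282320e+00,  8.96066029e+01,
       -8.35840267e-04,  7.75267039e+01]), 'qvel': array([ 0.02148688, -0.1137666 ,  0.16840964,  0.04225138,  0.0984781 ,
       -0.10005609]), 'joint_torque': array([ 5.55498627e-03, -5.58208644e+01,  5.04718065e+01,  1.31331693e-02,
       -3.27469907e-04,  1.07974046e-05]), 'tool_pos': array([0.26395327, 0.53857767, 0.30319889]), 'tcp_rot': array([-1.79931159e+02, -1.43718662e-02,  1.53885626e+02]), 'ft_force': array([-1.44776089, -0.05483032, -0.1255968 ]), 'torque': array([-0.0260668 , -0.04417127, -0.02611115]), 'gripper_force': 0.0, 'gripper_width': 0.0852154420302081} 0.0726
```

View pics/top0.png

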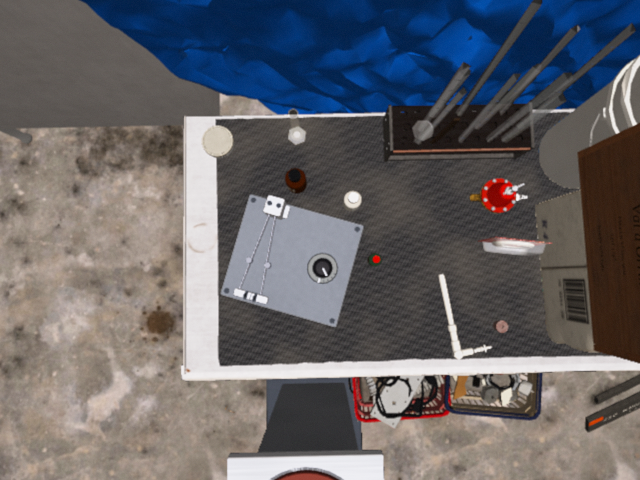

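View pics/scene0.png

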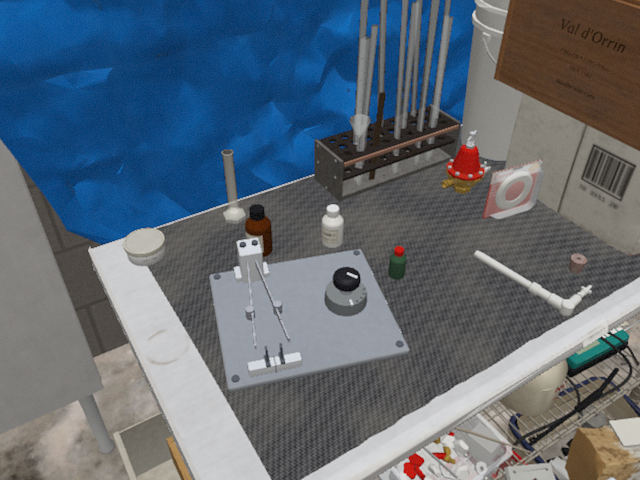

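The top view shows the plate with corners near (251,196), (362,228), (335,326) and (222,293). The knob is at (322,267) and its white pointer runs down to about (325,276). The rests are at (249,261) and (267,265), and the marks near (251,295). In the scene view the knob is at (347,278) and the marks are at about (266,357) and (281,353).

```bash
cat > h.py <<'E'
from plant import robot
import cv2, numpy as np
def cam(n):
    c=robot.get_calibration(n); f=240/np.tan(np.radians(c["vertical_fov"]/2))
    return np.array([[f,0,c["cx"]],[0,f,c["cy"]],[0,0,1.]]),cv2.Rodrigues(c["rvec"])[0],c["tvec"]
def ray(n,uv,z):
    K,R,t=cam(n); d=R.T@np.linalg.solve(K,[uv[0],uv[1],1.]); o=-R.T@t
    return o+d*(z-o[2])/d[2]
def proj(n,P):
    K,R,t=cam(n); return cv2.projectPoints(np.atleast_2d(P).astype(float),cv2.Rodrigues(R)[0],t,K,None)[0].reshape(-1,2)
E
python3 - <<'E'
from h import *
top=cv2.imread("pics/top0.png"); sc=cv2.imread("pics/scene0.png")
for n,im,seed in(("top",top,(300,230)),("scene",sc,(300,320))):
    b=im.astype(int); s=im[seed[1],seed[0]].astype(int); print(n,s)
    m=(np.abs(b-s).max(2)<28).astype(np.uint8)
    m=cv2.morphologyEx(m,cv2.MORPH_OPEN,np.ones((3,3)))
    k,l,st,_=cv2.connectedComponentsWithStats(m); m=(l==l[seed[1],seed[0]]).astype(np.uint8)
    c=max(cv2.findContours(m,cv2.RETR_EXTERNAL,cv2.CHAIN_APPROX_NONE)[0],key=cv2.contourArea)[:,0]
    W=np.array([ray(n,p,0.012)[:2] for p in c])
    h=cv2.convexHull((W*1e3).astype(np.float32))
    r=cv2.minAreaRect(h); print(n,"rect mm",r); print(cv2.boxPoints(r).round(1).tolist())
a=cv2.resize(top[185:335,215:375],None,fx=5,fy=5,interpolation=cv2.INTER_CUBIC)[:600]
cv2.imwrite("pics/topc.png",cv2.resize(top[190:335,215:375],None,fx=4,fy=4,interpolation=cv2.INTER_CUBIC))
cv2.imwrite("pics/scc.png",cv2.resize(sc[230:380,210:410],None,fx=4,fy=4,interpolation=cv2.INTER_CUBIC))
E
```

```text
top [165 155 150]
top rect mm ((550.7325439453125, 19.90338134765625), (246.72250366210938, 216.5518035888672), 73.042724609375)
[[411.20001220703125, -66.5], [618.2999877929688, -129.6999969482422], [690.2999877929688, 106.30000305175781], [483.1000061035156, 169.5]]
scene [167 159 153]
scene rect mm ((564.0369873046875, 13.400436401367188), (248.43223571777344, 250.21145629882812), 72.98085021972656)
[[408.1000061035156, -68.80000305175781], [647.2999877929688, -142.0], [720.0, 95.5999984741211], [480.79998779296875, 168.8000030517578]]
```

View pics/topc.png

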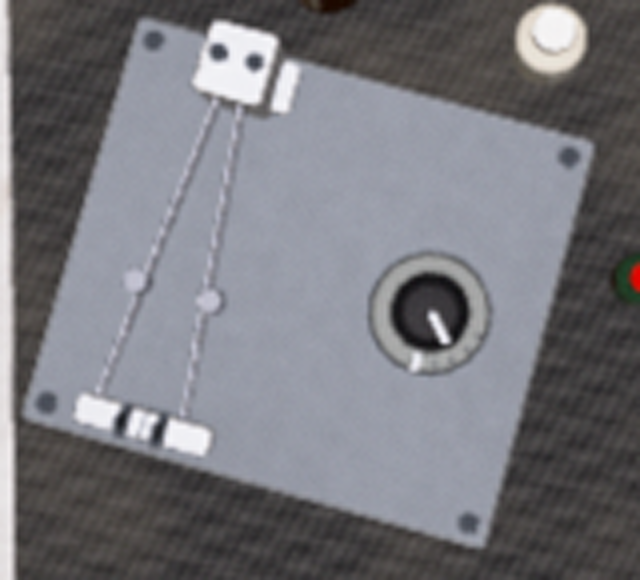

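View pics/scc.png

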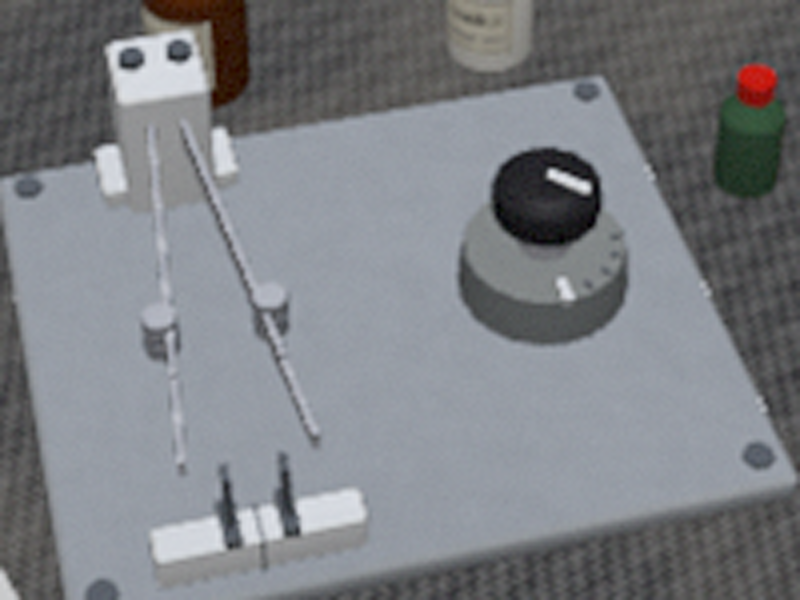

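The zoomed top view puts the plate corners at crop (140,17), (593,143), (486,549) and (24,415), with the zero mark at (417,361) and the pointer end at (446,342). In the scene crop the mark tops are at (224,466) and (283,456), the tips at (181,466) and (315,436), and the head top centre near (547,172).

```bash
python3 - <<'E'
from h import *
T=lambda x,y:(x/4+215-.4,y/4+190-.4)
S=lambda x,y:(x/4+210-.4,y/4+230-.4)
m=np.array([[.11,.125],[.11,-.125],[-.11,-.125],[-.11,.125]])
def fit(W):
    A,B=m-m.mean(0),W-W.mean(0); y=np.arctan2((A[:,0]*B[:,1]-A[:,1]*B[:,0]).sum(),(A*B).sum()); return y,W.mean(0)
W1=np.array([ray("top",T(*p),.012)[:2] for p in[(140,17),(593,143),(486,549),(24,415)]])
y1,c1=fit(W1); print("top",np.degrees(y1),c1, [np.linalg.norm(W1[i]-W1[i-1]).round(4) for i in range(4)])
W2=np.array([ray("scene",S(*p),.012)[:2] for p in[(603,76),(798,482)]])
v=W2[0]-W2[1]; y2=np.arctan2(v[1],v[0]); R2=np.array([[np.cos(y1),-np.sin(y1)],[np.sin(y1),np.cos(y1)]])
print("scene right edge",np.linalg.norm(v),np.degrees(y2),W2.mean(0)-R2@[0,-.125])
loc=lambda P:(R2.T@(P[:2]-c1)*1e3).round(1)
for n,f,ps in(("top",T,dict(head=(431,312,.0675),zero=(417,361,.0355),ptip=(446,342,.0695),pbase=(432,312,.0695),lrest=(135,281,.059),rrest=(209,300,.059),lmark=(121,420,.05),rmark=(158,429,.05))),
 ("scene",S,dict(head=(547,176,.066),ptip=(589,188,.0695),pbase=(549,173,.0695),zero=(565,285,.0355),lrest=(158,316,.059),rrest=(269,294,.059),ltip=(182,466,.05),rtip=(315,437,.05),lmark=(224,466,.05),rmark=(283,456,.05)))):
    for k,(x,y,z) in ps.items(): print(n,k,ray(n,f(x,y),z)[:2].round(4),"tester",loc(ray(n,f(x,y),z)))
E
```

```text
top -16.772384156264938 [0.55065614 0.01918651] [np.float64(0.2154), np.float64(0.2465), np.float64(0.217), np.float64(0.2479)]
scene right edge 0.21850668098382123 -17.05134740262076 [0.54895653 0.01958766]
top head [ 0.5315 -0.0428] tester [ -0.4 -64.9]
top zero [ 0.5075 -0.0353] tester [-25.6 -64.7]
top ptip [ 0.5168 -0.0498] tester [-12.5 -75.8]
top pbase [ 0.5315 -0.0433] tester [ -0.3 -65.4]
top lrest [0.5499 0.1026] tester [-24.8  79.6]
top rrest [0.5398 0.0662] tester [-24.   41.9]
top lmark [0.4817 0.1116] tester [-92.7  68.5]
top rmark [0.4769 0.0933] tester [-92.   49.7]
scene head [ 0.5331 -0.046 ] tester [  2.  -67.4]
scene ptip [ 0.5172 -0.0531] tester [-11.2 -78.8]
scene pbase [ 0.531  -0.0453] tester [ -0.2 -67.4]
scene zero [ 0.5088 -0.0387] tester [-23.3 -67.5]
scene lrest [0.5507 0.1003] tester [-23.3  77.7]
scene rrest [0.5401 0.0635] tester [-22.9  39.4]
scene ltip [0.4956 0.1198] tester [-81.8  80.4]
scene rtip [0.4836 0.0775] tester [-81.   36.4]
scene lmark [0.4885 0.1083] tester [-85.3  67.4]
scene rmark [0.4821 0.0901] tester [-86.1  48.2]
```

```bash
cat >> h.py <<'E'
YAW=-16.9; C=np.array([.5503,.0193])
def W(x,y,z):
    a=np.radians(YAW); return [C[0]+np.cos(a)*x-np.sin(a)*y, C[1]+np.sin(a)*x+np.cos(a)*y, z]
def st(s=""):
    o=robot.observe(); print(s,"t%.2f"%o["time"],"p",o["tool_pos"].round(4),"rot",o["tcp_rot"].round(1),"f",o["ft_force"].round(2),"m",o["torque"].round(2),"w%.4f gf%.1f"%(o["gripper_width"],o["gripper_force"])); return o
K=[.532,-.0438]
E
python3 - <<'E'
from h import *
for y in(YAW+25,YAW-30,YAW,YAW+205,YAW+150,YAW+180): 
    q=robot.ik(K+[.2],[180,0,y]); print(y,None if q is None else np.round(q,0))
robot.move_pose(K+[.19],[180,0,YAW+180+25]); st("over")
robot.set_gripper(0.0); st("closed")
robot.line_to(K+[.15],vel=.1); st("near")
print(robot.line_to(K+[.132],vel=.015,guard=10)); st("down")
robot.pause(.25); st("held")
robot.line_to(K+[.19],vel=.1); st("up")
cv2.imwrite("pics/s1.png",robot.grab_frame("scene"))
E
```

```text
8.100000000000001 [-19.  -5. -17.  79.   0. 153.]
-46.9 [ -19.   -5.  -17.   79.    0. -152.]
-16.9 [-19.  -5. -17.  79.   0. 178.]
188.1 [-19.  -5. -17.  79.   0. -27.]
133.1 [-19.  -5. -17.  79.   0.  28.]
163.1 [-19.  -5. -17.  79.   0.  -2.]
over t2.42 p [ 0.5322 -0.0432  0.1902] rot [-180.     0.  -171.9] f [-0.93  0.79  0.22] m [ 0.03 -0.06  0.02] w0.0856 gf0.0
closed t3.19 p [ 0.532  -0.0438  0.19  ] rot [-180.    -0.  -171.9] f [-0.09 -0.67  0.33] m [ 0.03 -0.04 -0.01] w-0.0001 gf0.0
near t3.74 p [ 0.5319 -0.0438  0.15  ] rot [ 180.    -0.  -171.9] f [ 0.28 -0.13  0.11] m [-0.01 -0.02  0.01] w0.0001 gf0.0
True
down t4.67 p [ 0.5322 -0.0439  0.1359] rot [-180.     0.  -171.9] f [-2.51  0.9   7.23] m [ 0.11  0.49 -0.03] w-0.0001 gf3.7
held t4.92 p [ 0.5322 -0.0439  0.1359] rot [-180.     0.  -171.9] f [-1.82  1.    7.35] m [0.09 0.41 0.01] w-0.0000 gf3.9
up t5.62 p [ 0.5318 -0.0437  0.1894] rot [ 1.800e+02 -1.000e-01 -1.719e+02] f [-0.67 -1.19 -0.25] m [-0.01  0.08 -0.01] w-0.0000 gf0.0
```

```bash
python3 - <<'E'
from h import *
robot.set_gripper(.06)
robot.line_to(K+[.112],vel=.12); st("at")
robot.set_gripper(.0385); o=st("grip")
y0=YAW+205
for d in (20,34,38,42,45,48):
    robot.line_to(K+[.112],rotation=[180,0,y0-d]); o=st(d)
    if abs(o["torque"][2])>.35: break
E
```

```text
at t7.07 p [ 0.5324 -0.0439  0.1127] rot [-180.     0.  -171.9] f [ 0.69  0.36 -0.41] m [-0.02 -0.01  0.06] w0.0599 gf0.0
grip t7.40 p [ 0.5325 -0.0434  0.1127] rot [ 1.800e+02  1.000e-01 -1.719e+02] f [1.33 4.93 1.74] m [ 1.02 -0.27 -0.03] w0.0385 gf10.1
20 t7.90 p [ 0.5324 -0.0438  0.1124] rot [1.800e+02 1.000e-01 1.683e+02] f [1.6  2.38 2.11] m [ 0.63 -0.36 -0.01] w0.0391 gf10.1
34 t8.29 p [ 0.5323 -0.044   0.1123] rot [-180.     0.   154.4] f [1.71 0.99 2.39] m [ 0.13 -0.44 -0.02] w0.0384 gf10.1
38 t8.54 p [ 0.5322 -0.0441  0.1122] rot [-180.     0.   150.3] f [ 2.86 -0.54  2.17] m [-0.11 -0.43 -0.02] w0.0386 gf10.1
42 t8.79 p [ 0.5322 -0.0441  0.1122] rot [-180.     0.   146.3] f [ 2.78 -1.65  2.4 ] m [-0.44 -0.49 -0.03] w0.0384 gf10.1
45 t9.04 p [ 0.5322 -0.0441  0.1121] rot [-180.     0.   143.3] f [ 3.09 -4.7   1.89] m [-0.7  -0.46  0.06] w0.0388 gf10.1
48 t9.29 p [ 0.5319 -0.0439  0.1119] rot [-180.    -0.   140.3] f [ 0.7  -1.74  2.58] m [-0.63 -0.2   0.17] w0.0389 gf10.9
```

```bash
python3 - <<'E'
from h import *
robot.line_to(K+[.112],rotation=[180,0,YAW+205-50]); st(50)
robot.set_gripper(.065)
robot.line_to(K+[.19],vel=.15); 
robot.move_pose(W(-24,60,0)[:2] and W(-.024,.06,.19),[180,0,YAW+180]); st("over rests")
t=robot.grab_frame("top"); s=robot.grab_frame("scene")
a=cv2.resize(s[230:380,210:410],None,fx=4,fy=4,interpolation=cv2.INTER_CUBIC)
cv2.imwrite("pics/s2.png",a)
E
```

```text
50 t9.54 p [ 0.5317 -0.0437  0.1118] rot [-180.    -0.   138.2] f [-0.32 -2.56  2.22] m [-0.58  0.14  0.22] w0.0386 gf10.7
over rests t11.16 p [0.5441 0.0844 0.1887] rot [-1.800e+02 -1.000e-01  1.632e+02] f [-0.47 -0.22 -0.07] m [-0.03  0.06  0.06] w0.0651 gf0.0
```

View pics/s2.png

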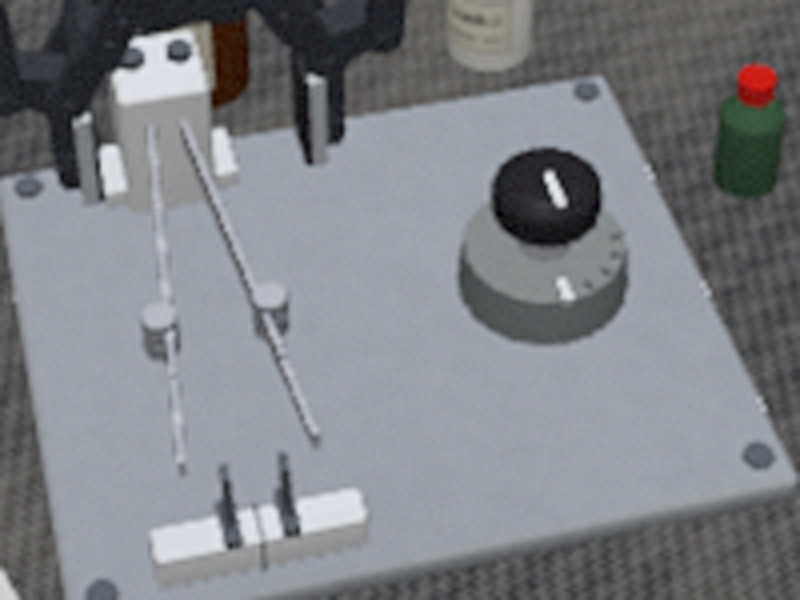

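The pointer now runs from (549,173) to (562,205), aimed at the zero mark at (566,289), and the button is up. Next I'll go down over the rests and squeeze.

```bash
python3 - <<'E'
from h import *
S=lambda x,y:(x/4+210-.4,y/4+230-.4)
b=ray("scene",S(549,173),.0695)[:2]; p=ray("scene",S(562,206),.0695)[:2]; d=p-b
print("pointer err deg",(np.degrees(np.arctan2(d[1],d[0]))-(180+YAW)+180)%360-180,np.linalg.norm(d))
a=np.radians(YAW); ydir=np.array([-np.sin(a),np.cos(a),0])
P=W(-.024,.06,.101)
robot.line_to(P,vel=.12); robot.pause(.4)
f0=np.mean([ (robot.pause(.03),robot.observe()["ft_force"])[1] for _ in range(10)],0); st("open"); print("f0y",f0@ydir)
robot.set_gripper(.042); robot.pause(.3)
f=np.mean([ (robot.pause(.03),robot.observe()["ft_force"])[1] for _ in range(10)],0); st("42"); print("dfy",(f-f0)@ydir,f-f0)
robot.set_gripper(.0345); robot.pause(.3)
f=np.mean([ (robot.pause(.03),robot.observe()["ft_force"])[1] for _ in range(10)],0); st("34.5"); print("dfy",(f-f0)@ydir,f-f0)
s=robot.grab_frame("scene"); t=robot.grab_frame("top")
cv2.imwrite("pics/s3.png",cv2.resize(s[295:375,220:320],None,fx=8,fy=7.5,interpolation=cv2.INTER_CUBIC)[:600])
cv2.imwrite("pics/s3raw.png",s);cv2.imwrite("pics/t3raw.png",t)
E
```

```text
pointer err deg -1.556520738011443 0.0172687623844792
open t12.88 p [0.5448 0.0837 0.101 ] rot [180.   -0.  163.1] f [-0.84  0.44  0.69] m [-0.01  0.06 -0.03] w0.0649 gf0.0
f0y -0.010468410448638863
42 t13.87 p [0.5448 0.0837 0.101 ] rot [180.    0.  163.1] f [-2.39 -0.15  2.86] m [-0.01  0.28  0.03] w0.0425 gf2.1
dfy -0.4036493136900878 [-1.80596678  0.12682637  3.18051884]
34.5 t14.74 p [0.5448 0.0837 0.1011] rot [180.    0.  163.1] f [-3.13 -0.09  5.94] m [0.08 0.67 0.06] w0.0346 gf3.9
dfy -0.5131320554546875 [-2.92234714  0.35158434  5.28550888]
```

View pics/s3.png

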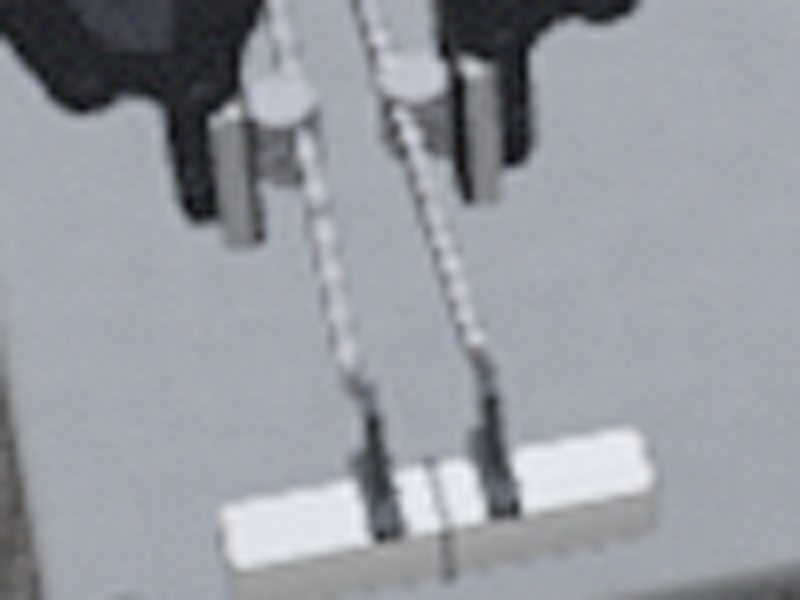

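The scene crop shows both tips just behind the blade tops: left tip at (352,385) against the mark top at (366,388), right tip at (479,350) against the mark top at (486,362). I'll put numbers on that.

```bash
python3 - <<'E'
from h import *
f=lambda x,y:((x+.5)/8-.5+220,(y+.5)/7.5-.5+295)
a=np.radians(YAW);R=np.array([[np.cos(a),-np.sin(a)],[np.sin(a),np.cos(a)]])
L=lambda P:(R.T@(P[:2]-C)*1e3).round(1)
for k,x,y,z in(("lt",350,383,.054),("rt",477,348,.054),("lm",366,388,.05),("rm",487,362,.05),("lrail",389,535,.03),("rrail",508,512,.03),("notch",430,458,.03)):
    print(k,[L(ray("scene",f(x,y),h)) for h in (z,)])
# predicted pixels for marks at +-g, tips at +-g
for g in(8.5,9,9.5,10):
    for x,z in((-84,.054),(-87,.05)):
        P=[W(x/1e3,(58.0+s*g)/1e3,z) for s in(1,-1)]
        print(g,x,[((u+.5-220)*8-.5,(v+.5-295)*7.5-.5) for u,v in proj("scene",P).round(2)])
# row-profile of dark blades in the raw scene
s=cv2.imread("pics/s3raw.png").astype(int).sum(2)
for r in range(340,364,2): print(r,s[r,258:288]//3)
E
```

```text
lt [array([-86.8,  70.2])]
rt [array([-84.5,  49.1])]
lm [array([-85.3,  67.6])]
rm [array([-84.6,  47.6])]
lrail [array([-101.3,   68. ])]
rrail [array([-101.4,   48.4])]
notch [array([-86.7,  58.4])]
8.5 -84 [(np.float64(369.82000000000016), np.float64(366.02500000000003)), (np.float64(473.65999999999985), np.float64(346.375))]
8.5 -87 [(np.float64(374.6199999999999), np.float64(394.45000000000016)), (np.float64(478.46000000000004), np.float64(374.7249999999998))]
9 -84 [(np.float64(366.7800000000002), np.float64(366.6249999999999)), (np.float64(476.6999999999998), np.float64(345.7750000000001))]
9 -87 [(np.float64(371.5799999999999), np.float64(395.05000000000007)), (np.float64(481.5), np.float64(374.1249999999999))]
9.5 -84 [(np.float64(363.65999999999985), np.float64(367.2249999999998)), (np.float64(479.7399999999998), np.float64(345.25000000000017))]
9.5 -87 [(np.float64(368.53999999999996), np.float64(395.65)), (np.float64(484.53999999999996), np.float64(373.52500000000003))]
10 -84 [(np.float64(360.6199999999999), np.float64(367.75000000000017)), (np.float64(482.7800000000002
[... 996 characters left out ...]
167 167 167 169
 167 170 148 113  76  56  98 155 171 166 167 168]
354 [166 169 169 168 170 167 164 125  63  73 150 173 168 170 169 169 169 169
 169 169 138 102  83  56  77 143 180 197 204 209]
356 [168 169 168 168 171 143 108  88  70  61  95 153 169 167 163 136 155 192
 203 209 178 118  85  62  60 137 219 233 231 229]
358 [169 167 166 164 167 163 132  93  70  59 100 192 224 231 236 199 192 225
 231 229 236 192  97  88  74  87 187 228 233 232]
360 [207 208 213 226 232 238 200 119  83  59  73 133 211 232 231 225 186 209
 233 231 233 209 147 105 110 105 142 214 231 229]
362 [225 227 228 227 227 229 228 178  92  94 104 116 210 233 231 230 195 192
 223 231 231 234 192  87  89  87  64 197 224 218]
```

```bash
python3 - <<'E'
from h import *
a=np.radians(YAW); ydir=np.array([-np.sin(a),np.cos(a),0])
def avg(n=30): 
    A=np.array([(robot.pause(.03),robot.observe()["ft_force"]@ydir)[1] for _ in range(n)]); return A.mean().round(3),A.std().round(3)
robot.set_gripper(.056); robot.line_to(W(-.024,.0593,.101),vel=.02); robot.pause(.4); print("base",avg())
robot.set_gripper(.0341); robot.pause(.4); print("sq",avg()); st()
s=robot.grab_frame("scene"); t=robot.grab_frame("top")
cv2.imwrite("pics/s4raw.png",s);cv2.imwrite("pics/t4raw.png",t)
A=cv2.resize(s[330:368,240:300],None,fx=13,fy=7.5,interpolation=cv2.INTER_CUBIC)
B=cv2.resize(t[255:307,225:285],None,fx=13,fy=6,interpolation=cv2.INTER_CUBIC)
cv2.imwrite("pics/c4.png",np.vstack([A,B])); print(np.vstack([A,B]).shape)
E
```

```text
base (np.float64(-0.007), np.float64(0.362))
sq (np.float64(0.257), np.float64(0.438))
 t18.57 p [0.5445 0.0831 0.1013] rot [180.   -0.  163.1] f [-3.36  1.53  4.96] m [0.26 0.65 0.03] w0.0342 gf4.1
(597, 780, 3)
```

View pics/c4.png

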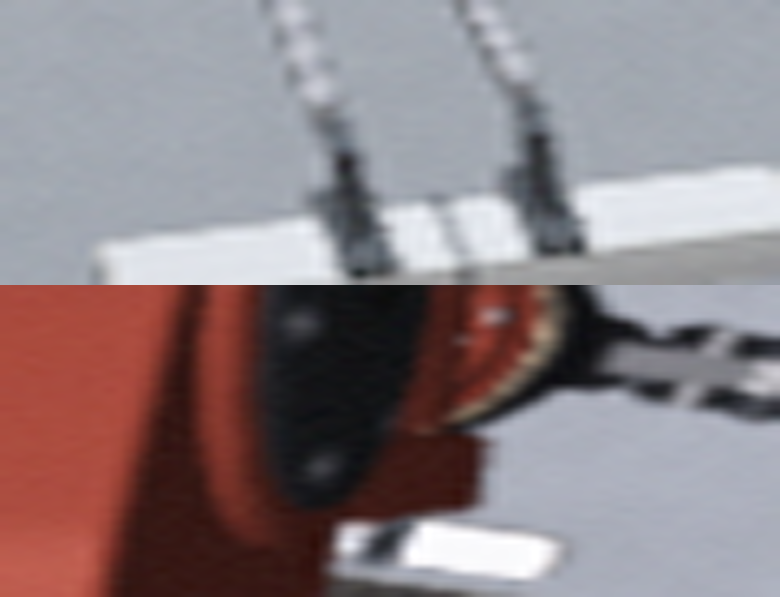

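```bash
python3 - <<'E'
from h import *
a=np.radians(YAW);R=np.array([[np.cos(a),-np.sin(a)],[np.sin(a),np.cos(a)]])
def gap(n,im,c,w,h,z,exp):
    # shift of the right blade's image against the left's
    g=cv2.cvtColor(im,cv2.COLOR_BGR2GRAY); k=8
    g=cv2.resize(g,None,fx=k,fy=k,interpolation=cv2.INTER_CUBIC)
    x,y=[int(v*k) for v in c]; T=g[y-h*k//2:y+h*k//2,x-w*k//2:x+w*k//2]
    X0,Y0=int(x+(exp[0]-3)*k),int(y+(exp[1]-3)*k)
    S=g[Y0-h*k//2:Y0+6*k+h*k//2,X0-w*k//2:X0+6*k+w*k//2]
    r=cv2.matchTemplate(S,T,cv2.TM_CCOEFF_NORMED); _,s,_,l=cv2.minMaxLoc(r)
    d=np.array(l)/k+np.array(exp)-3
    p=ray(n,c,z)[:2];q=ray(n,np.array(c)+d,z)[:2]
    print(n,c,"shift",d,"score %.2f"%s,"local mm",(R.T@(q-p)*1e3).round(2))
s0=cv2.imread("pics/scene0.png");t0=cv2.imread("pics/top0.png")
for h in(8,12,16): gap("scene",s0,(266.5,352),8,h,.042,(14.75,-2.7))
gap("scene",s0,(266.5,350),6,8,.046,(14.75,-2.7))
for h in(6,8): gap("top",t0,(245.5,295.3),5,h,.042,(9.1,2.2))
gap("scene",s0,(255,344),8,8,.05,(33.5,-7.2))   # tips: 44
gap("scene",s0,(249.5,310),10,10,.055,(27.5,-5.5)) # rests: 38
for n in("s3raw","s4raw"):
    s=cv2.imread(f"pics/{n}.png")
    for c in((260.5,335),(262,339)): gap("scene",s,c,8,10,.055,(15.5,-2.9))
E
```

```text
scene (266.5, 352) shift [14.625 -2.825] score 0.98 local mm [ -0.28 -19.22]
scene (266.5, 352) shift [14.625 -2.825] score 0.97 local mm [ -0.28 -19.22]
scene (266.5, 352) shift [14.5   -2.825] score 0.98 local mm [ -0.24 -19.06]
scene (266.5, 350) shift [14.625 -2.7  ] score 0.98 local mm [ -0.46 -19.11]
top (245.5, 295.3) shift [9.225 2.825] score 0.99 local mm [ -0.39 -19.31]
top (245.5, 295.3) shift [9.225 2.825] score 0.99 local mm [ -0.39 -19.31]
scene (255, 344) shift [32.875 -7.075] score 0.60 local mm [  0.76 -43.59]
scene (249.5, 310) shift [27.75  -5.125] score 0.76 local mm [ -0.19 -38.39]
scene (260.5, 335) shift [15.25  -1.525] score 0.72 local mm [ -2.51 -19.69]
scene (262, 339) shift [14.375 -5.9  ] score 0.62 local mm [  5.02 -19.93]
scene (260.5, 335) shift [14.    -4.025] score 0.69 local mm [  2.1  -18.95]
scene (262, 339) shift [15.  -2.4] score 0.64 local mm [ -0.99 -19.54]
```

```bash
python3 - <<'E'
from h import *
a=np.radians(YAW); ydir=np.array([-np.sin(a),np.cos(a),0])
robot.line_to(W(-.024,.05955,.101),vel=.02); robot.set_gripper(.0339); robot.pause(.5)
A=np.array([(robot.pause(.03),robot.observe()["ft_force"]@ydir)[1] for _ in range(40)]); print("sq",A.mean(),A.std()); st()
s=robot.grab_frame("scene"); cv2.imwrite("pics/s5raw.png",s)
cv2.imwrite("pics/c5.png",cv2.resize(s[250:370,225:385],None,fx=5,fy=5,interpolation=cv2.INTER_CUBIC))
E
```

```text
sq -0.22608902037816664 0.4579754524614951
 t20.98 p [0.5446 0.0833 0.1013] rot [180.   -0.  163.1] f [-2.78  1.04  4.91] m [ 0.1   0.66 -0.03] w0.0339 gf4.1
```

View pics/c5.png

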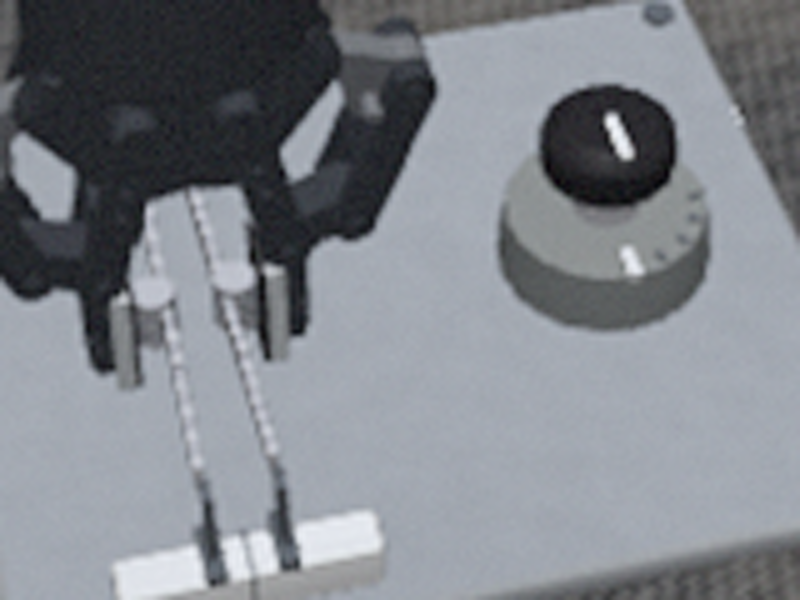

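```bash
python3 - <<'E'
from h import *
K_,_,_=cam("scene")
def leg(im,y0s,y1s,x0,x1,z=.0555):
    # sample y-profile across each leg in the tester plane z, centroid of |contrast|
    g=cv2.cvtColor(im,cv2.COLOR_BGR2GRAY).astype(np.float32); out=[]
    for x in np.arange(x0,x1,1.):
        yc=np.interp(x,[-84,-24],[y0s,y1s]); ys=yc+np.arange(-7,7.01,.25)
        uv=proj("scene",[W(x/1e3,y/1e3,z) for y in ys]).astype(np.float32)
        v=cv2.remap(g,uv[:,:1],uv[:,1:],cv2.INTER_LINEAR).ravel(); c=np.abs(v-np.median(v)); c[c<8]=0
        if c.sum()>0: out.append((x,(c*ys).sum()/c.sum()))
    o=np.array(out); p=np.polyfit(o[:,0],o[:,1],1); return np.polyval(p,[-84,-55]).round(2),np.std(o[:,1]-np.polyval(p,o[:,0])).round(2)
o=cv2.imread("pics/scene0.png")
print("open",leg(o,80,75,-80,-40),leg(o,36,42,-80,-40))
for n in("s3raw","s4raw","s5raw"):
    s=cv2.imread(f"pics/{n}.png"); print(n,leg(s,68.3,65,-78,-45),leg(s,48.6,53,-78,-45))
def marks(im,z):
    return leg(im,67.6,67.6,-88,-85,z)[0],leg(im,48.4,48.4,-88,-85,z)[0]
for z in(.046,.042): print("marks",z,marks(o,z))
E
```

```text
open (array([80.42, 78.07]), np.float64(0.79)) (array([37.92, 41.17]), np.float64(0.23))
s3raw (array([70.59, 69.19]), np.float64(0.52)) (array([51.75, 49.22]), np.float64(1.06))
s4raw (array([68.72, 68.21]), np.float64(0.62)) (array([50.71, 49.23]), np.float64(0.81))
s5raw (array([69.01, 68.5 ]), np.float64(0.53)) (array([51.58, 49.22]), np.float64(0.98))
marks 0.046 (array([67.49, 67.8 ]), array([48.06, 45.94]))
marks 0.042 (array([66.78, 62.87]), array([47.66, 43.97]))
```

```bash
python3 - <<'E'
from h import *
def leg(im,side,g,x0=-79,x1=-42,z=.0555,c0=59.2):
    G=cv2.cvtColor(im,cv2.COLOR_BGR2GRAY).astype(np.float32); p=np.polyfit([-84,85],[c0+side*g,c0+side*5],1)
    for it in range(5):
        o=[]
        for x in np.arange(x0,x1,.5):
            ys=np.polyval(p,x)+np.arange(-3.5,3.51,.25)
            uv=proj("scene",[W(x/1e3,y/1e3,z) for y in ys]).astype(np.float32)
            v=cv2.remap(G,uv[:,:1],uv[:,1:],cv2.INTER_LINEAR).ravel(); c=np.abs(v-168); c[c<6]=0
            if c.sum()>0:o.append((x,(c*ys).sum()/c.sum()))
        o=np.array(o); m=np.median(o[:,1]-np.polyval(p,o[:,0]))
        # leg stays a line through its hinge: add rotation only
        e=m/(85-np.median(o[:,0])); p=p+np.array([-e,85*e])
    return np.polyval(p,-84)
for n,g in(("scene0",22),("s3raw",9.8),("s4raw",9.6),("s5raw",9.6)):
    s=cv2.imread(f"pics/{n}.png"); l,r=leg(s,1,g),leg(s,-1,g); print(n,round(l,2),round(r,2),"mid %.2f gap %.2f"%((l+r)/2,l-r))
E
```

```text
scene0 81.99 39.86 mid 60.93 gap 42.13
s3raw 70.07 50.42 mid 60.25 gap 19.65
s4raw 68.94 49.62 mid 59.28 gap 19.32Traceback (most recent call last):
  File "<stdin>", line 16, in <module>
  File "<stdin>", line 8, in leg
  File "h.py", line 10, in proj
    K,R,t=cam(n); return cv2.projectPoints(np.atleast_2d(P).astype(float),cv2.Rodrigues(R)[0],t,K,None)[0].reshape(-1,2)
          ~~~^^^
  File "h.py", line 4, in cam
    c=robot.get_calibration(n); f=240/np.tan(np.radians(c["vertical_fov"]/2))
ValueError: time passes only in moves, steps and waits
```

```bash
python3 - <<'E'
from h import *
robot.line_to(W(-.024,.05935,.101),vel=.02); robot.pause(1.5); o=st(); print(o["qvel"].round(2))
print(robot.job_done())
E
```

```text
t22.77 p [0.5445 0.0832 0.1013] rot [180.   -0.  163.1] f [-3.38  1.36  6.13] m [0.24 0.64 0.02] w0.0338 gf4.1
[-0.03 -0.    0.01  0.01  0.11 -0.06]
the job is handed in; nothing more can be done
None
```

I handed the job in at 22.8 s, still holding the squeeze at about 4 N per rest: the button was pressed and sprang back, the pointer is on the zero mark to about 2°, and I estimate each tip is within about 1 mm of its mark, but no pass/fail verdict came back.

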